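Clear broken glass off a dry box, crack its sealed lid and hold it ajar

TASK

A filter glass has broken over the dry box: before the box is opened, push all four pieces of glass off its lid into the steel tray that stands against its side with the scraper block (never with the gripper: the glass is sharp), then stand the block back upright on the bench. Then take the lid by its bar handle, pull it free from its sticky seal without letting it fly open, and finish while still holding it just ajar, the front raised about 3 cm, so that the box can breathe. Leave the other things where they are.

Things in the scene. Friction and masses are not known exactly. Their poses are not given: they have to be found in the camera images.
- dry_box: Dry box for optics, fixed to the bench: clear body 172 x 212 mm with a small round hygrometer on its front, white lid. Origin at the centre of its underside; x points from the front (hygrometer, bar handle) back to the hinge, y to the left seen from the front
- lid_top (a point): Centre of the lid's flat white top, 76 mm above the dry box's origin when shut. The top spans 90 mm to the front and back (box x) and 110 mm to both sides (box y), 4 mm more than the box. Only the bar handle at its front (x = -76 mm) and two 1.5 mm high steel hinge leaves at its back edge (x > +75 mm, y = +-65 mm) stand above it
- lid_grip: Black bar handle on top of the lid along its front edge, made of 12 mm round bar. Origin at the middle of the bar; the bar runs along y (100 mm between the two posts at y = +-50 mm) and its middle line is 28 mm above the lid's top, so 22 mm are free under it. Turns with the lid
- lid_hinge (a point): Point on the lid's hinge line, in the middle of its width: 92 mm behind (box +x) and 66 mm above the dry box's origin. The hinge line runs along the box's y. The bar's middle is 168 mm in front of it and 38 mm above it when shut
- lid (a joint): Opening angle of the lid (rad), 0 shut, growing as the front goes up; 0.18 raises the bar by about 30 mm. The seal holds it with a peak pull of about 16 N upward at the bar, right at the start; it gives way within 6 mm of lift, and from 10 mm on (0.06) only the lid's weight (about 2 N at the bar) is left. Let go, the lid sinks back only to about 0.06, where it lies on the seal's bead
- tray: Open steel tray, fixed, 190 x 140 x 30 mm, wall and floor 2.5 mm. Origin at the centre of its underside. It stands against the left or the right side of the dry box with its axes parallel to the box's, its centre 178 mm from the box's centre along the box's y, and its near wall lies just under the lid's edge. A pipette tip box stands on the other side
- scraper: Scraper block standing upright on the bench, loose, 160 g, 112 mm long (its x) x 30 mm (its y) x 62 mm high. Origin at the centre of its underside, z up. Black rubber foot 30 mm thick and 8 mm high, aluminium above it, and from 22 to 62 mm height a grey grip 22 mm thick (y) and 104 mm long
- chip_1: Piece of broken dark grey filter glass, sharp, loose, 6 mm thick, about 27 mm across (five-sided). Origin at the middle of its underside; lies flat on the lid at the start
- chip_2: Piece of broken dark grey filter glass, sharp, loose, 6 mm thick, about 27 mm across (three-sided). Origin at the middle of its underside; lies flat on the lid at the start
- chip_3: Piece of broken dark grey filter glass, sharp, loose, 6 mm thick, about 27 mm across (five-sided). Origin at the middle of its underside; lies flat on the lid at the start
- chip_4: Piece of broken dark grey filter glass, sharp, loose, 6 mm thick, about 27 mm across (four-sided). Origin at the middle of its underside; lies flat on the lid at the start
- tip_box: Pipette tip box, bystander, fixed, 89 x 118 x 63 mm, on the side of the dry box away from the tray. Origin at the centre of its underside
- micrometer_case: Small flat brown wooden case, 48 x 98 x 21 mm, loose bystander. Origin at the centre of its underside
- mountant: Small white bottle with a green cap, 23 x 50 mm high, loose bystander at the right edge of the work. Origin at the centre of its underside
- oil_bottle: Small brown bottle with a black cap, 25 x 62 mm high, loose bystander at the right edge of the work. Origin at the centre of its underside
- objective_case: Round case with clear cap on a black foot, 39 x 64 mm high, loose bystander at the left edge of the work. Origin at the centre of its underside
- coverslips_a: Small flat square box, 32 x 32 x 14 mm, loose bystander at the left edge of the work. Origin at the centre of its underside
Things that resemble listed ones, but are neither listed nor needed, are in the scene too. What is meant by the scraper is not green, and is the larger of those in its own colour.

How it is judged:
By the outcome, as a careful person would: the job done as asked, in the order asked, and still so for the second after the job is handed in, while the arm keeps its last pose, push and grip.
It also fails if it takes over 64 s, if anything falls off the work surface, if the arm or the gripper's body presses on something with over 40 N, if the wrist force passes 120 N, or if a joint passes its speed limit or range.

ROBOT

A 6-joint arm with a two-finger parallel gripper is mounted at the origin on a cart in front of the work surface, level with it; the furniture and walls round the work are solid. World frame = base frame: x ahead of the robot, y to its left, z up, the work surface at z = 0. Lengths are in m, angles in degrees, forces in N, time in s.
With the tool pointing down it reaches from about 0.375 to 0.9 m from the base axis. Payload 3.1 kg.
Tool frame: the origin (TCP) lies midway between the tips of the shut fingers; the grasp point (between the pads) lies 19 mm behind it (bot.hold_point_z is the distance from the TCP to the grasp point, in m); z points along the fingers, y is the line along which they close (so a half turn about z gives the same grasp; the last joint's range is limited). The gripper opens to 87 mm and grips with 3 to 60 N. Pads are 19 mm wide; open, the fingers measure 117 mm over their backs; the gripper's body (75 mm by 190 mm) begins 51 mm behind the grasp point.
Start: joints at [-77.894, 30.224, 82.088, -0, 67.689, -10.227], TCP at [0.238, -0.578, 0.223] pointing down, gripper open.
Joint ranges: [-176.69, 176.69], [-43.24, 126.21], [12.49, 139.97], [-82, 262], [0, 151.66], [-163.58, 163.58]. Speed limits (degrees/s): [159.86, 159.86, 180, 180, 180, 180].

INTERFACE

Orientations are given as a 3x3 rotation matrix whose columns are the frame's x, y, z axes.
In Python, from rig import read_state, optics, order, bot gives the robot as it stands.
- The arm moves only by the tool drive_tool, never from a script. Its argument "steps" is a list of rows, each a list of 7 numbers: the finger opening in mm, from 0 to 87, then the shift along the tool's x, y, z normalised to -1 to 1, where 1 is 0.12 m, then the turn, a rotation vector about the tool's x, y, z normalised to -1 to 1, where 1 is 1.5 rad. In form: [[jaw, tx, ty, tz, ax, ay, az], ...]. A call has 1 to 8 rows; each row is the pose to reach, as a shift and turn from the pose commanded when the call began, along the tool's axes at that moment; what a row does not reach only later rows make up. A row lasts 1/10 s, in which the tool goes at most 50 mm and 8.59 degrees, less where a joint would pass 70% of its speed; a pose out of reach is approached as far as the arm can. A call with a number of a shift or a turn outside -1 to 1 is refused whole. A call with a gripper value outside its range is refused whole. The fingers move at their own pace and stop on an object; the grip force is fixed at half the most. Time passes only in rows, so rows that repeat a pose let the fingers close. It gives the time, the measured TCP pose, the force, the opening and the grip force at its end, in the units of the state.
- read_state(): the state, without advancing time (a new reading comes with each control period).
- optics.capture(name): name is "side" or "top"; returns a dict with "color" (420x560x3 uint8, blue, green, red), "range_z" (420x560 float32, m along the optical axis (not along the pixel's ray), 0 where there is no reading), "fx", "fy", "cx", "cy" (pixels), "rvec" (rotation vector, rad) and "tvec" (3), from world to camera coordinates, as OpenCV has them. Camera axes: x right, y down, z forward; pixel columns grow to the right and rows downward; lengths in m; the calibration is good to about 2 mm. A picture is of the moment at which its call begins.
- order.hand_in(): hands the job in; it is judged then, once.
The state is a dict: "time_s": time; "joint_positions": joint angles; "qvel": joint speeds; "tau": joint torques, N m; "position": TCP position; "tcp_rot": TCP orientation; "force": force on the tool from outside, world axes, zero at the start; "moment": the same for the moment, N m; "opening": opening from 0.0 (shut) to 1.0 (fully open); "grasp_force": force on a finger pad.
Only numpy, scipy, OpenCV 4.12 (cv2) and the standard library are available. Lean on these libraries where they do the work, as an engineer would, in place of code of your own. Each camera call takes 0.05 s, during which the arm holds its last target. There are 200 camera calls.

## Working session

There is one attempt and no reset: what is moved stays moved. The work goes in short steps, Python scripts to look and compute and a tool call to move; the robot and the scene stay as the last step left them, time stands still between calls to the robot, and variables do not carry over. Pictures are saved under pics/ and viewed, at most 13 in all, crops included, and the job is handed in when it is done.

Besides the shell and the picture viewer there is one more tool, called after "Request:" in YAML: its name, and indented under it one key for each argument. drive_tool: Moves the arm, as the interface text tells. Scaled input: -1 to 1 covers 0.12 m each way for a shift and 1.5 rad each way for a turn. Its arguments: {"type":"object","properties":{"steps":{"type":"array"}},"required":["steps"]}

```bash
ls; mkdir -p pics; cat > h.py <<'E'
import numpy as np, cv2
from rig import read_state, optics, order, bot
def cap(n,f=None):
    c=optics.capture(n)
    if f: cv2.imwrite('pics/'+f,c['color'])
    return c
def cloud(c):
    z=c['range_z'];v,u=np.mgrid[:z.shape[0],:z.shape[1]]
    P=np.stack([(u-c['cx'])*z/c['fx'],(v-c['cy'])*z/c['fy'],z],-1)
    R=cv2.Rodrigues(np.array(c['rvec'],float))[0]
    W=(P-np.array(c['tvec']).ravel())@R
    W[z==0]=np.nan
    return W
def st():
    s=read_state();print({k:np.round(s[k],3).tolist() for k in('time_s','position','tcp_rot','force','opening','grasp_force','joint_positions')})
    return s
E
python3 - <<'E'
from h import *
st();print(bot.hold_point_z)
for n in('top','side'):
    c=cap(n,n+'0.png');W=cloud(c);np.savez(n+'0.npz',W=W,color=c['color'])
    print(n,W[210,280],np.nanmin(W,axis=(0,1)),np.nanmax(W,axis=(0,1)))
E
```

```text
pics
{'time_s': 0.0, 'position': [0.237, -0.577, 0.222], 'tcp_rot': [[0.925, 0.38, -0.0], [0.38, -0.925, 0.002], [0.0, -0.002, -1.0]], 'force': [0.045, 0.097, -0.274], 'opening': 0.998, 'grasp_force': 0.0, 'joint_positions': [-77.893, 30.278, 82.157, -0.0, 67.691, -10.227]}
0.0187
top [ 0.51528154 -0.04695144 -0.00308046] [-0.34859606 -0.95910337 -0.81975494] [1.01081142 0.91456062 0.83543393]
side [ 0.53546334 -0.07617765  0.03997113] [-0.52895909 -1.94935811 -0.81721407] [1.01166641 0.74746197 0.67932098]
```

View pics/top0.png

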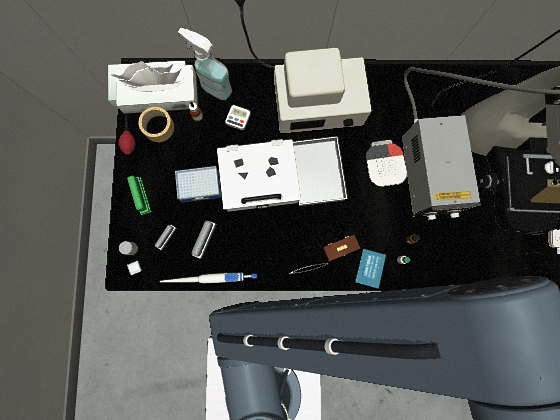

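View pics/side0.png

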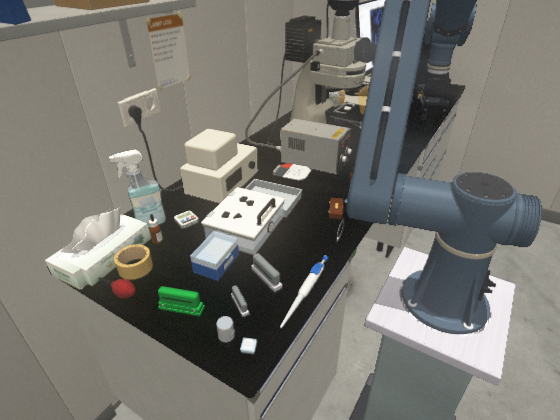

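The top view shows the dry box lid at (258,172), the tray on its right (320,170), and chips at (238,162), (271,160), (243,176), (272,172). Scraper candidates are the green block (138,195), the small grey block (165,237) and the large grey block (203,239). I choose the large grey one and will check it in a crop.

```bash
cat > m.py <<'E'
from h import *
D={n:np.load(n+'0.npz') for n in('top','side')}
def rect(P):
    r=cv2.minAreaRect((P[:,:2]*1000).astype(np.float32));return np.round(r[0],1),np.round(r[1],1),round(r[2],1)
for n,(W,C) in {n:(d['W'],d['color']) for n,d in D.items()}.items():
    z=W[...,2]; ok=np.isfinite(z)
    i=(172,205) if n=='top' else (220,228)
    print(n,'bench z',np.nanmedian(z[245:260,190:230]) if n=='top' else None)
    # components above 3cm
    for lo,hi,name in((.035,.075,'mid'),(.066,.088,'lid'),(.095,.115,'bar')):
        m=(ok&(z>lo)&(z<hi)&(W[...,0]>.25)&(W[...,0]<.85)&(abs(W[...,1])<.6)).astype(np.uint8)
        k,L,S,_=cv2.connectedComponentsWithStats(m)
        for j in range(1,k):
            if S[j,4]>25:
                P=W[L==j];print(name,S[j,:5].tolist(),rect(P),'z med',np.round(np.median(P[:,2]),4), 'max',np.round(P[:,2].max(),4))
    # chips: dark pixels at lid height
    g=C.max(-1)
    m=(ok&(z>.068)&(z<.09)&(g<110)&(W[...,0]>.4)&(W[...,0]<.8)&(abs(W[...,1])<.4)).astype(np.uint8)
    k,L,S,_=cv2.connectedComponentsWithStats(m)
    for j in range(1,k):
        if S[j,4]>12: P=W[L==j];print('dark',S[j].tolist(),np.round(P.mean(0),4),np.round(np.ptp(P,axis=0),3))
t=cv2.resize(D['top']['color'][120:260,130:350],None,fx=3.6,fy=3.6,interpolation=2)
cv2.imwrite('pics/crop1.png',t[:600])
E
python3 m.py
```

```text
top bench z 0.0012256185753058923
mid [108, 95, 88, 44, 1297] (array([787.5, 338.9]), array([255.9, 124.9]), 89.7) z med 0.0553 max 0.0655
mid [410, 97, 8, 26, 89] (array([ 810.5, -445.7]), array([79.2, 13.1]), 4.7) z med 0.0566 max 0.0636
mid [189, 106, 12, 11, 85] (array([803.6, 207.5]), array([25.3, 31. ]), 22.9) z med 0.053 max 0.0749
mid [279, 118, 88, 13, 352] (array([ 763. , -171.2]), array([ 22.5, 256.3]), 2.0) z med 0.0591 max 0.0749
mid [405, 130, 31, 90, 479] (array([ 607.8, -432.8]), array([267.8,  37.4]), 13.2) z med 0.0566 max 0.0749
mid [119, 132, 15, 20, 216] (array([714.6, 411.5]), array([60.5, 39.3]), 6.8) z med 0.0433 max 0.0531
mid [272, 145, 10, 10, 28] (array([681.5, -34.4]), array([22.8, 27.6]), 77.8) z med 0.0741 max 0.075
mid [289, 154, 7, 12, 31] (array([649.4, -79.9]), array([33. , 16.4]), 7.1) z med 0.0739 max 0.0748
mid [255, 160, 14, 15, 56] (array([627.8,  10.9]), array([33.2, 43.2]), 46.2) z med 0.0739 max 0.0749
mid [220, 163, 12, 22, 67] (array([608.1, 109.3]), array([61.5, 31.5]), 1.5) z med 0.0737 max 0.075
mid [243, 163, 9, 12, 32] (array([622.1, 
[... 4557 characters left out ...]
5.4) z med 0.1055 max 0.115
bar [257, 198, 18, 21, 106] (array([531.8,  11.7]), array([ 12.4, 109.7]), 7.5) z med 0.1067 max 0.1111
dark [248, 161, 7, 7, 28] [ 0.7608 -0.2375  0.0768] [0.017 0.028 0.015]
dark [226, 168, 16, 17, 89] [ 0.7551 -0.1207  0.0787] [0.018 0.109 0.021]
dark [240, 197, 7, 5, 29] [ 0.6398 -0.0201  0.0795] [0.016 0.021 0.009]
dark [247, 201, 7, 5, 25] [ 0.6085 -0.0135  0.0804] [0.02  0.021 0.008]
dark [270, 203, 5, 4, 13] [ 0.5382 -0.0373  0.0829] [0.016 0.009 0.014]
dark [222, 212, 7, 6, 28] [0.6359 0.078  0.0797] [0.019 0.018 0.007]
dark [234, 214, 8, 4, 20] [0.6005 0.0633 0.0794] [0.015 0.017 0.008]
dark [257, 220, 4, 5, 13] [0.5239 0.0613 0.0829] [0.008 0.007 0.013]
```

View pics/crop1.png

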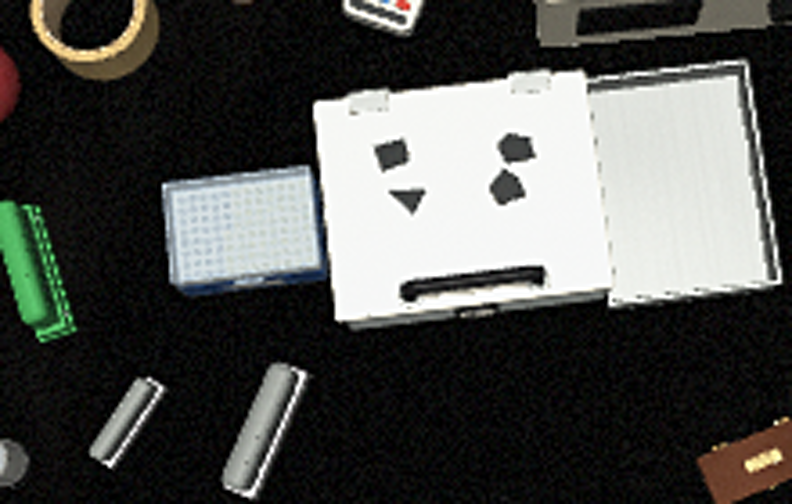

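The crop confirms the choice: the scraper is the larger grey block at crop (265,430), with the small grey one at (127,422) and the green one at (35,270). The tray is on the box's −y side. The box yaw is about 7.5° and the lid centre is about (0.609, 0.0185).

```bash
cat >> h.py <<'E'
from scipy.spatial.transform import Rotation as Ro
def Rd(yaw,tilt=0): # tool down, tool x at yaw
    y=np.radians(yaw);c,s=np.cos(y),np.sin(y)
    return np.array([[c,s,0],[s,-c,0],[0,0,-1.]])
def plan(*wps):
    s=st();p=np.array(s['position']);R=np.array(s['tcp_rot'])
    for w in wps:
        t=np.array(w[:3]);T=Rd(w[3]) if np.isscalar(w[3]) else w[3]
        d=R.T@(t-p)/.12;a=Ro.from_matrix(R.T@T).as_rotvec()/1.5
        d,a=np.round(d,3),np.round(a,3)
        print(w[:4] if np.isscalar(w[3]) else w[:3],d.tolist(),a.tolist(),'rows',int(np.ceil(max(np.linalg.norm(d)*.12/.05,np.linalg.norm(a)*85.94/8.59))),'BAD' if max(abs(np.r_[d,a]))>1 else '')
        p=p+R@d*.12;R=R@Ro.from_rotvec(a*1.5).as_matrix()
th=np.radians(7.5);BX=np.array([np.cos(th),np.sin(th)]);BY=np.array([-BX[1],BX[0]]);BC=np.array([.609,.0185])
def box(bx,by): return (BC+bx*BX+by*BY).tolist()
E
python3 -c "
from h import *
plan((.32,-.46,.22,45),(.39,-.33,.22,68),(.44,-.19,.22,91),(.45,-.05,.22,113),(.45,.07,.20,136),(.425,.1775,.14,158),(.425,.1775,.028,158))"
```

```text
{'time_s': 0.1, 'position': [0.237, -0.577, 0.222], 'tcp_rot': [[0.925, 0.38, -0.0], [0.38, -0.925, 0.002], [0.0, -0.002, -1.0]], 'force': [0.633, -0.686, 0.385], 'opening': 1.001, 'grasp_force': 0.0, 'joint_positions': [-77.895, 30.272, 82.149, 0.001, 67.689, -10.23]}
(0.32, -0.46, 0.22, 45) [1.009, -0.644, 0.016] [-0.001, -0.0, -0.264] rows 3 BAD
(0.39, -0.33, 0.22, 68) [1.178, -0.353, 0.001] [0.0, -0.001, -0.267] rows 3 BAD
(0.44, -0.19, 0.22, 91) [1.238, -0.051, -0.001] [-0.0, 0.0, -0.268] rows 3 BAD
(0.45, -0.05, 0.22, 113) [1.165, 0.104, -0.001] [-0.0, 0.0, -0.256] rows 3 BAD
(0.45, 0.07, 0.2, 136) [0.921, 0.391, 0.166] [-0.0, 0.0, -0.268] rows 3 
(0.425, 0.1775, 0.14, 158) [0.772, 0.5, 0.5] [-0.0, -0.0, -0.256] rows 3 
(0.425, 0.1775, 0.028, 158) [-0.0, 0.001, 0.933] [-0.0, -0.0, 0.0] rows 3
```

Request:
drive_tool:
  steps:
    - [87, 0.95, -0.6, 0, 0, 0, -0.26]
    - [87, 0.95, -0.6, 0, 0, 0, -0.26]
    - [87, 0.95, -0.6, 0, 0, 0, -0.26]
    - [87, 0.95, -0.6, 0, 0, 0, -0.26]

```text
time_s: 0.5
position: [0.3174, -0.4631, 0.222]
tcp_rot: [[0.707, 0.707, -0.001], [0.707, -0.707, 0.005], [0.003, -0.004, -1.0]]
force: [-0.2, 0.3, 0.8]
opening: 1.001
grasp_force: 0.0
```

Request:
drive_tool:
  steps:
    - [87, 1, -0.3, 0, 0, 0, -0.26]
    - [87, 1, -0.3, 0, 0, 0, -0.26]
    - [87, 1, -0.3, 0, 0, 0, -0.26]
    - [87, 1, -0.3, 0, 0, 0, -0.26]

```text
time_s: 0.9
position: [0.3762, -0.3553, 0.2223]
tcp_rot: [[0.387, 0.922, -0.001], [0.922, -0.387, 0.002], [0.002, -0.002, -1.0]]
force: [-0.2, -0.3, -0.6]
opening: 0.999
grasp_force: 0.0
```

Request:
drive_tool:
  steps:
    - [87, 1, -0.05, 0, 0, 0, -0.26]
    - [87, 1, -0.05, 0, 0, 0, -0.26]
    - [87, 1, -0.05, 0, 0, 0, -0.26]
    - [87, 1, -0.05, 0, 0, 0, -0.26]

```text
time_s: 1.3
position: [0.4171, -0.2442, 0.2224]
tcp_rot: [[0.009, 1.0, -0.001], [1.0, -0.009, 0.0], [0.0, -0.001, -1.0]]
force: [-0.0, 0.7, -0.3]
opening: 1.002
grasp_force: 0.0
```

```bash
python3 -c "
from h import *
plan((.45,-.12,.22,113),(.46,-.01,.20,136),(.45,.09,.18,158),(.425,.1775,.13,158),(.425,.1775,.028,158))"
```

```text
{'time_s': 1.3, 'position': [0.417, -0.244, 0.222], 'tcp_rot': [[0.009, 1.0, -0.001], [1.0, -0.009, 0.0], [0.0, -0.001, -1.0]], 'force': [-0.047, 0.701, -0.342], 'opening': 1.002, 'grasp_force': 0.0, 'joint_positions': [-43.62, 19.385, 101.908, -0.01, 58.74, -43.081]}
(0.45, -0.12, 0.22, 113) [1.038, 0.264, 0.021] [-0.0, -0.0, -0.274] rows 3 BAD
(0.46, -0.01, 0.2, 136) [0.811, 0.435, 0.166] [-0.0, -0.0, -0.267] rows 3 
(0.45, 0.09, 0.18, 158) [0.639, 0.541, 0.167] [-0.0, -0.0, -0.256] rows 3 
(0.425, 0.1775, 0.13, 158) [0.466, 0.598, 0.417] [0.0, -0.0, -0.0] rows 3 
(0.425, 0.1775, 0.028, 158) [-0.001, -0.0, 0.85] [0.0, -0.0, -0.0] rows 3
```

Request:
drive_tool:
  steps:
    - [87, 1, 0.26, 0, 0, 0, -0.27]
    - [87, 1, 0.26, 0, 0, 0, -0.27]
    - [87, 1, 0.26, 0, 0, 0, -0.27]
    - [87, 1, 0.26, 0, 0, 0, -0.27]

```text
time_s: 1.7
position: [0.4501, -0.1254, 0.2226]
tcp_rot: [[-0.385, 0.923, 0.0], [0.923, 0.385, -0.0], [-0.001, 0.0, -1.0]]
force: [-0.1, 0.3, -0.4]
opening: 0.997
grasp_force: 0.0
```

Request:
drive_tool:
  steps:
    - [87, 0.81, 0.44, 0.17, 0, 0, -0.27]
    - [87, 0.81, 0.44, 0.17, 0, 0, -0.27]
    - [87, 0.81, 0.44, 0.17, 0, 0, -0.27]
    - [87, 0.81, 0.44, 0.17, 0, 0, -0.27]

```text
time_s: 2.1
position: [0.4615, -0.0164, 0.2017]
tcp_rot: [[-0.716, 0.699, -0.0], [0.699, 0.716, -0.001], [-0.0, -0.001, -1.0]]
force: [0.5, -0.6, 0.0]
opening: 0.997
grasp_force: 0.0
```

Request:
drive_tool:
  steps:
    - [87, 0.64, 0.54, 0.17, 0, 0, -0.25]
    - [87, 0.64, 0.54, 0.17, 0, 0, -0.25]
    - [87, 0.64, 0.54, 0.17, 0, 0, -0.25]
    - [87, 0.64, 0.54, 0.17, 0, 0, -0.25]

```text
time_s: 2.5
position: [0.4522, 0.0831, 0.1817]
tcp_rot: [[-0.921, 0.39, 0.001], [0.39, 0.921, -0.001], [-0.001, -0.001, -1.0]]
force: [0.3, -0.5, -0.1]
opening: 0.998
grasp_force: 0.0
```

```bash
python3 -c "
from h import *
plan((.425,.1775,.12,158),(.425,.1775,.028,158))"
```

```text
{'time_s': 2.5, 'position': [0.452, 0.083, 0.182], 'tcp_rot': [[-0.921, 0.39, 0.001], [0.39, 0.921, -0.001], [-0.001, -0.001, -1.0]], 'force': [0.282, -0.549, -0.083], 'opening': 0.998, 'grasp_force': 0.0, 'joint_positions': [-3.518, 21.254, 107.712, -0.078, 50.973, -70.536]}
(0.425, 0.1775, 0.12, 158) [0.516, 0.636, 0.513] [-0.0, 0.001, -0.011] rows 3 
(0.425, 0.1775, 0.028, 158) [0.0, 0.001, 0.767] [-0.0, -0.0, 0.0] rows 2
```

Request:
drive_tool:
  steps:
    - [87, 0.516, 0.636, 0.513, 0, 0, -0.011]
    - [87, 0.516, 0.636, 0.513, 0, 0, -0.011]
    - [87, 0.516, 0.636, 0.513, 0, 0, -0.011]
    - [87, 0.516, 0.636, 0.513, 0, 0, -0.011]
    - [87, 0.516, 0.636, 0.513, 0, 0, -0.011]

```text
time_s: 3.0
position: [0.4255, 0.177, 0.1206]
tcp_rot: [[-0.927, 0.375, 0.002], [0.375, 0.927, -0.0], [-0.002, 0.0, -1.0]]
force: [-0.1, 0.3, 0.2]
opening: 1.001
grasp_force: 0.0
```

Request:
drive_tool:
  steps:
    - [87, 0, 0, 0.25, 0, 0, 0]
    - [87, 0, 0, 0.5, 0, 0, 0]
    - [87, 0, 0, 0.7, 0, 0, 0]
    - [87, 0, 0, 0.765, 0, 0, 0]
    - [87, 0, 0, 0.765, 0, 0, 0]

```text
time_s: 3.5
position: [0.4245, 0.1773, 0.0282]
tcp_rot: [[-0.927, 0.374, -0.0], [0.374, 0.927, -0.0], [-0.0, -0.0, -1.0]]
force: [0.2, -0.1, 0.0]
opening: 1.004
grasp_force: 0.0
```

Request:
drive_tool:
  steps:
    - [10, 0, 0, 0, 0, 0, 0]
    - [10, 0, 0, 0, 0, 0, 0]
    - [10, 0, 0, 0, 0, 0, 0]
    - [10, 0, 0, 0, 0, 0, 0]
    - [10, 0, 0, 0, 0, 0, 0]
    - [10, 0, 0, 0, 0, 0, 0]
    - [10, 0, 0, 0, 0, 0, 0]
    - [10, 0, 0, 0, 0, 0, 0]

```text
time_s: 4.3
position: [0.4234, 0.1787, 0.0284]
tcp_rot: [[-0.929, 0.371, -0.0], [0.371, 0.929, -0.0], [0.0, -0.0, -1.0]]
force: [0.2, -0.0, -0.0]
opening: 0.36
grasp_force: 0.0
```

```bash
python3 -c "
from h import *
p=box(.018,.091);print(p)
plan((.425,.1775,.10,158),(.425,.1775,.18,158),(.48,.165,.20,172),(.55,.135,.20,187.5),(*p,.20,187.5),(*p,.13,187.5),(*p,.107,187.5))"
```

```text
[0.6149681240127038, 0.11107095384497767]
{'time_s': 4.3, 'position': [0.423, 0.179, 0.028], 'tcp_rot': [[-0.929, 0.371, -0.0], [0.371, 0.929, -0.0], [0.0, -0.0, -1.0]], 'force': [0.226, -0.033, -0.008], 'opening': 0.36, 'grasp_force': 0.0, 'joint_positions': [8.905, 38.561, 113.97, 0.0, 27.475, -59.315]}
(0.425, 0.1775, 0.1, 158) [-0.016, -0.004, -0.597] [-0.0, -0.0, 0.003] rows 2 
(0.425, 0.1775, 0.18, 158) [-0.0, -0.0, -0.667] [-0.0, -0.0, -0.0] rows 2 
(0.48, 0.165, 0.2, 172) [-0.464, 0.075, -0.166] [-0.0, -0.0, -0.163] rows 2 
(0.55, 0.135, 0.2, 187.5) [-0.613, -0.166, -0.0] [-0.0, -0.0, -0.181] rows 2 
(0.6149681240127038, 0.11107095384497767, 0.2, 187.5) [-0.51, -0.268, -0.001] [-0.0, -0.0, 0.0] rows 2 
(0.6149681240127038, 0.11107095384497767, 0.13, 187.5) [-0.0, -0.0, 0.584] [-0.0, -0.0, 0.0] rows 2 
(0.6149681240127038, 0.11107095384497767, 0.107, 187.5) [-0.0, -0.0, 0.191] [-0.0, -0.0, 0.0] rows 1
```

Request:
drive_tool:
  steps:
    - [10, 0, 0, 0, 0, 0, 0]
    - [10, 0, 0, 0, 0, 0, 0]
    - [10, 0, 0, 0, 0, 0, 0]
    - [10, 0, 0, 0, 0, 0, 0]
    - [10, 0, 0, 0, 0, 0, 0]

```text
time_s: 4.8
position: [0.4234, 0.1786, 0.0283]
tcp_rot: [[-0.929, 0.371, -0.0], [0.371, 0.929, 0.0], [0.0, -0.0, -1.0]]
force: [0.9, 0.4, -1.1]
opening: 0.25
grasp_force: 29.9
```

Request:
drive_tool:
  steps:
    - [10, 0, 0, -0.05, 0, 0, 0]
    - [10, 0, 0, -0.2, 0, 0, 0]
    - [10, 0, 0, -0.4, 0, 0, 0]
    - [10, 0, 0, -0.6, 0, 0, 0]
    - [10, 0, 0, -0.8, 0, 0, 0]
    - [10, 0, 0, -0.9, 0, 0, 0]
    - [10, 0, 0, -0.9, 0, 0, 0]

```text
time_s: 5.5
position: [0.4246, 0.1789, 0.1383]
tcp_rot: [[-0.929, 0.371, 0.005], [0.371, 0.929, 0.001], [-0.004, 0.002, -1.0]]
force: [0.2, 0.4, -0.8]
opening: 0.25
grasp_force: 29.9
```

```bash
python3 -c "
from h import *
p=box(.018,.091);print(p)
plan((.48,.165,.18,172),(.55,.135,.20,187.5),(*p,.20,187.5),(*p,.13,187.5),(*p,.107,187.5))
c=cap('side');cv2.imwrite('pics/lift.png',c['color'][120:340,120:400])"
```

```text
[0.6149681240127038, 0.11107095384497767]
{'time_s': 5.5, 'position': [0.425, 0.179, 0.138], 'tcp_rot': [[-0.929, 0.371, 0.005], [0.371, 0.929, 0.001], [-0.004, 0.002, -1.0]], 'force': [0.154, 0.369, -0.782], 'opening': 0.25, 'grasp_force': 29.903, 'joint_positions': [8.904, 25.657, 110.165, 0.004, 43.914, -59.317]}
(0.48, 0.165, 0.18, 172) [-0.473, 0.065, -0.345] [0.001, 0.003, -0.16] rows 2 
(0.55, 0.135, 0.2, 187.5) [-0.613, -0.166, -0.167] [0.0, -0.0, -0.181] rows 2 
(0.6149681240127038, 0.11107095384497767, 0.2, 187.5) [-0.51, -0.269, -0.0] [0.0, -0.0, 0.0] rows 2 
(0.6149681240127038, 0.11107095384497767, 0.13, 187.5) [-0.0, -0.0, 0.583] [0.0, -0.0, 0.0] rows 2 
(0.6149681240127038, 0.11107095384497767, 0.107, 187.5) [-0.0, -0.0, 0.192] [0.0, -0.0, 0.0] rows 1
```

View pics/lift.png

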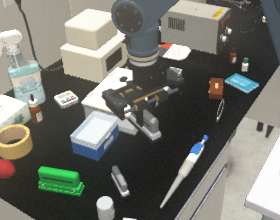

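The scraper is held and hangs upright between the fingers at crop (150,122). Next I carry it over the lid.

Request:
drive_tool:
  steps:
    - [10, -0.12, 0.02, -0.09, 0, 0, -0.04]
    - [10, -0.24, 0.03, -0.18, 0, 0, -0.08]
    - [10, -0.36, 0.05, -0.27, 0, 0, -0.12]
    - [10, -0.47, 0.06, -0.35, 0, 0, -0.16]
    - [10, -0.47, 0.06, -0.35, 0, 0, -0.16]

```text
time_s: 6.05
position: [0.4808, 0.164, 0.1786]
tcp_rot: [[-0.99, 0.141, 0.003], [0.141, 0.99, 0.0], [-0.003, 0.001, -1.0]]
force: [-0.4, 0.2, -0.8]
opening: 0.251
grasp_force: 29.9
```

Request:
drive_tool:
  steps:
    - [10, -0.15, -0.04, -0.04, 0, 0, -0.045]
    - [10, -0.3, -0.08, -0.08, 0, 0, -0.09]
    - [10, -0.46, -0.12, -0.12, 0, 0, -0.136]
    - [10, -0.61, -0.17, -0.17, 0, 0, -0.18]
    - [10, -0.61, -0.17, -0.17, 0, 0, -0.18]

```text
time_s: 6.55
position: [0.5496, 0.1332, 0.198]
tcp_rot: [[-0.992, -0.127, 0.001], [-0.127, 0.992, -0.0], [-0.001, -0.0, -1.0]]
force: [-0.3, 0.2, -1.1]
opening: 0.254
grasp_force: 29.9
```

Request:
drive_tool:
  steps:
    - [10, -0.17, -0.09, 0, 0, 0, 0]
    - [10, -0.34, -0.18, 0, 0, 0, 0]
    - [10, -0.51, -0.27, 0, 0, 0, 0]
    - [10, -0.51, -0.27, 0, 0, 0, 0]
    - [10, -0.51, -0.27, 0, 0, 0, 0]

```text
time_s: 7.05
position: [0.6105, 0.1103, 0.1971]
tcp_rot: [[-0.992, -0.128, -0.005], [-0.128, 0.992, 0.001], [0.005, 0.001, -1.0]]
force: [0.7, 0.1, -1.5]
opening: 0.256
grasp_force: 29.9
```

```bash
python3 -c "
from h import *
p=box(.018,.091);print(p)
plan((*p,.135,187.5),(*p,.107,187.5))
c=cap('side');W=cloud(c);cv2.imwrite('pics/over.png',cv2.resize(c['color'][150:290,170:350],None,fx=4,fy=4))"
```

```text
[0.6149681240127038, 0.11107095384497767]
{'time_s': 7.05, 'position': [0.61, 0.11, 0.197], 'tcp_rot': [[-0.992, -0.128, -0.005], [-0.128, 0.992, 0.001], [0.005, 0.001, -1.0]], 'force': [0.699, 0.125, -1.548], 'opening': 0.256, 'grasp_force': 29.903, 'joint_positions': [-0.082, 31.61, 84.038, 0.035, 64.646, -97.439]}
(0.6149681240127038, 0.11107095384497767, 0.135, 187.5) [-0.04, 0.001, 0.517] [0.001, -0.003, -0.002] rows 2 
(0.6149681240127038, 0.11107095384497767, 0.107, 187.5) [-0.001, 0.0, 0.234] [-0.0, -0.0, 0.0] rows 1
```

View pics/over.png

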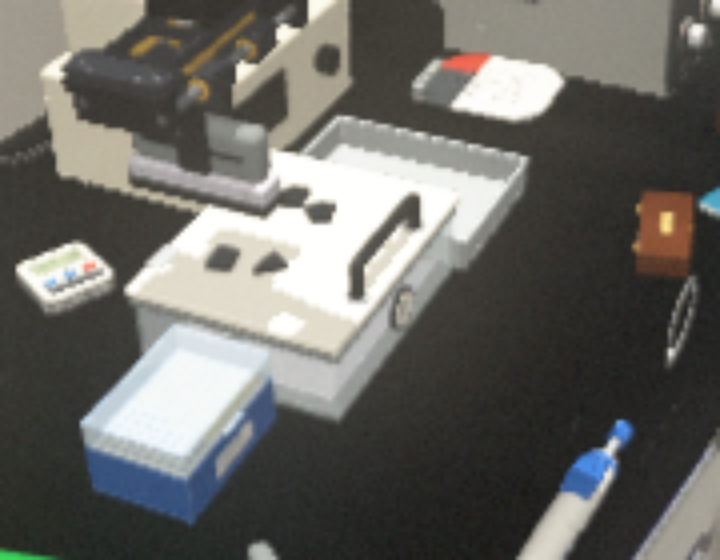

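The block hangs level over the lid, with chips at (222,257), (268,262), (295,195) and (320,210) untouched. Next I descend, then re-measure.

Request:
drive_tool:
  steps:
    - [10, 0, 0, 0.2, 0, 0, 0]
    - [10, 0, 0, 0.4, 0, 0, 0]
    - [10, 0, 0, 0.55, 0, 0, 0]
    - [10, 0, 0, 0.6, 0, 0, 0]
    - [10, 0, 0, 0.6, 0, 0, 0]
    - [10, 0, 0, 0.6, 0, 0, 0]

```text
time_s: 7.7
position: [0.613, 0.1101, 0.1276]
tcp_rot: [[-0.992, -0.13, 0.001], [-0.13, 0.992, 0.0], [-0.001, -0.0, -1.0]]
force: [-0.0, 0.1, -2.2]
opening: 0.249
grasp_force: 29.9
```

```bash
python3 -c "
from h import *
p=box(.018,.091);print(p)
plan((*p,.1065,187.5))"
```

```text
[0.6149681240127038, 0.11107095384497767]
{'time_s': 7.7, 'position': [0.613, 0.11, 0.128], 'tcp_rot': [[-0.992, -0.13, 0.001], [-0.13, 0.992, 0.0], [-0.001, -0.0, -1.0]], 'force': [-0.015, 0.059, -2.244], 'opening': 0.249, 'grasp_force': 29.903, 'joint_positions': [-0.086, 36.638, 87.225, 0.007, 56.089, -97.532]}
(0.6149681240127038, 0.11107095384497767, 0.1065, 187.5) [-0.017, 0.006, 0.176] [-0.0, 0.001, -0.001] rows 1
```

Request:
drive_tool:
  steps:
    - [10, -0.01, 0, 0.08, 0, 0, 0]
    - [10, -0.01, 0, 0.14, 0, 0, 0]
    - [10, -0.01, 0, 0.17, 0, 0, 0]
    - [10, -0.01, 0, 0.18, 0, 0, 0]
    - [10, -0.01, 0, 0.18, 0, 0, 0]

```text
time_s: 8.2
position: [0.614, 0.1098, 0.1049]
tcp_rot: [[-0.992, -0.129, -0.001], [-0.129, 0.992, -0.0], [0.001, 0.0, -1.0]]
force: [-0.7, -0.1, -1.0]
opening: 0.249
grasp_force: 29.9
```

```bash
python3 -c "
from h import *
p=box(.018,.091);print(p)
plan((*p,.1055,187.5))
print(read_state()['moment'])"
```

```text
[0.6149681240127038, 0.11107095384497767]
{'time_s': 8.2, 'position': [0.614, 0.11, 0.105], 'tcp_rot': [[-0.992, -0.129, -0.001], [-0.129, 0.992, -0.0], [0.001, 0.0, -1.0]], 'force': [-0.715, -0.109, -1.018], 'opening': 0.249, 'grasp_force': 29.903, 'joint_positions': [-0.109, 38.507, 87.831, -0.0, 53.697, -97.534]}
(0.6149681240127038, 0.11107095384497767, 0.1055, 187.5) [-0.009, 0.009, -0.005] [0.0, -0.0, -0.001] rows 1 
[ 0.13188684 -0.18089274 -0.00727158]
```

Request:
drive_tool:
  steps:
    - [10, 0, -0.05, 0, 0, 0, 0]
    - [10, 0, -0.1, 0, 0, 0, 0]
    - [10, 0, -0.15, 0, 0, 0, 0]
    - [10, 0, -0.2, 0, 0, 0, 0]
    - [10, 0, -0.25, 0, 0, 0, 0]
    - [10, 0, -0.3, 0, 0, 0, 0]
    - [10, 0, -0.35, 0, 0, 0, 0]
    - [10, 0, -0.4, 0, 0, 0, 0]

```text
time_s: 9.0
position: [0.6204, 0.0618, 0.1052]
tcp_rot: [[-0.992, -0.129, 0.0], [-0.129, 0.992, 0.0], [-0.0, 0.0, -1.0]]
force: [-0.3, 0.2, -1.1]
opening: 0.252
grasp_force: 29.9
```

Request:
drive_tool:
  steps:
    - [10, 0, -0.05, 0, 0, 0, 0]
    - [10, 0, -0.1, 0, 0, 0, 0]
    - [10, 0, -0.15, 0, 0, 0, 0]
    - [10, 0, -0.2, 0, 0, 0, 0]
    - [10, 0, -0.25, 0, 0, 0, 0]
    - [10, 0, -0.3, 0, 0, 0, 0]
    - [10, 0, -0.35, 0, 0, 0, 0]
    - [10, 0, -0.4, 0, 0, 0, 0]

```text
time_s: 9.8
position: [0.6267, 0.0142, 0.1052]
tcp_rot: [[-0.992, -0.129, 0.0], [-0.129, 0.992, 0.0], [-0.0, 0.0, -1.0]]
force: [-0.1, 0.3, -1.6]
opening: 0.252
grasp_force: 29.9
```

```bash
python3 -c "
from h import *
c=cap('top');cv2.imwrite('pics/push.png',cv2.resize(c['color'][120:230,190:370],None,fx=4,fy=4))
plan((*box(.018,-.107),.105,187.5))"
```

```text
{'time_s': 9.85, 'position': [0.627, 0.013, 0.105], 'tcp_rot': [[-0.992, -0.129, 0.0], [-0.129, 0.992, -0.001], [-0.0, -0.001, -1.0]], 'force': [-0.387, -1.118, -1.063], 'opening': 0.251, 'grasp_force': 29.903, 'joint_positions': [-8.972, 38.665, 87.356, -0.051, 53.945, -106.349]}
(0.640812310072274, -0.08523512870703678, 0.105, 187.5) [-0.009, -0.828, 0.003] [-0.001, 0.0, -0.001] rows 2
```

View pics/push.png

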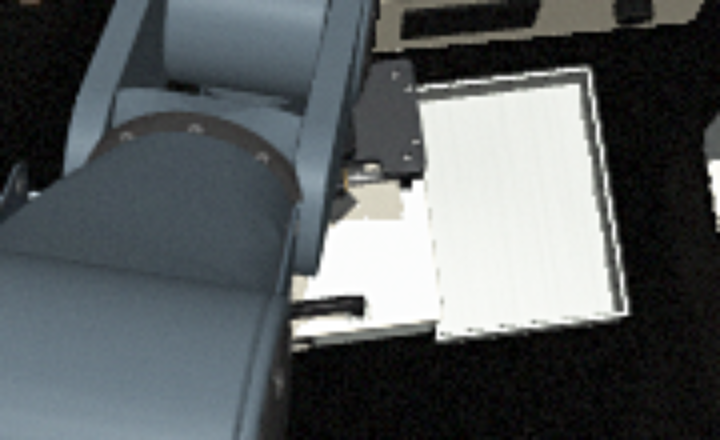

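The push goes on: one chip shows at (345,205) ahead of the hidden block, and the tray is still empty.

Request:
drive_tool:
  steps:
    - [10, 0, -0.05, 0, 0, 0, 0]
    - [10, 0, -0.1, 0, 0, 0, 0]
    - [10, 0, -0.15, 0, 0, 0, 0]
    - [10, 0, -0.2, 0, 0, 0, 0]
    - [10, 0, -0.25, 0, 0, 0, 0]
    - [10, 0, -0.3, 0, 0, 0, 0]
    - [10, 0, -0.35, 0, 0, 0, 0]
    - [10, 0, -0.4, 0, 0, 0, 0]

```text
time_s: 10.65
position: [0.6329, -0.0334, 0.1052]
tcp_rot: [[-0.992, -0.129, 0.0], [-0.129, 0.992, 0.0], [-0.0, 0.0, -1.0]]
force: [-0.3, -0.1, -2.1]
opening: 0.247
grasp_force: 29.9
```

Request:
drive_tool:
  steps:
    - [10, 0, -0.05, 0, 0, 0, 0]
    - [10, 0, -0.1, 0, 0, 0, 0]
    - [10, 0, -0.15, 0, 0, 0, 0]
    - [10, 0, -0.2, 0, 0, 0, 0]
    - [10, 0, -0.25, 0, 0, 0, 0]
    - [10, 0, -0.3, 0, 0, 0, 0]
    - [10, 0, -0.35, 0, 0, 0, 0]
    - [10, 0, -0.4, 0, 0, 0, 0]

```text
time_s: 11.45
position: [0.6391, -0.0811, 0.1052]
tcp_rot: [[-0.992, -0.129, 0.0], [-0.129, 0.992, -0.0], [-0.0, -0.0, -1.0]]
force: [-0.4, 0.1, -1.3]
opening: 0.252
grasp_force: 29.9
```

Request:
drive_tool:
  steps:
    - [10, 0, -0.04, 0, 0, 0, 0]
    - [10, 0, -0.08, 0, 0, 0, 0]
    - [10, 0, -0.08, 0, 0, 0, 0]

```text
time_s: 11.75
position: [0.6405, -0.0908, 0.1052]
tcp_rot: [[-0.992, -0.129, 0.0], [-0.129, 0.992, -0.0], [-0.0, -0.0, -1.0]]
force: [-0.3, -0.7, -2.3]
opening: 0.252
grasp_force: 29.9
```

```bash
python3 -c "
from h import *
c=cap('top');a=c['color'][120:230,190:370]
d=cap('side');b=d['color'][150:260,180:360]
cv2.imwrite('pics/push2.png',cv2.resize(np.hstack([a,b]),(792,242),interpolation=2))
plan((*box(.018,-.107),.105,187.5))"
```

```text
{'time_s': 11.85, 'position': [0.64, -0.09, 0.105], 'tcp_rot': [[-0.992, -0.129, -0.0], [-0.129, 0.992, 0.0], [0.0, 0.0, -1.0]], 'force': [-0.452, -0.261, -2.301], 'opening': 0.248, 'grasp_force': 29.903, 'joint_positions': [-17.897, 39.906, 84.313, 0.012, 55.791, -115.318]}
(0.640812310072274, -0.08523512870703678, 0.105, 187.5) [-0.01, 0.039, 0.001] [0.0, -0.0, -0.001] rows 1
```

View pics/push2.png

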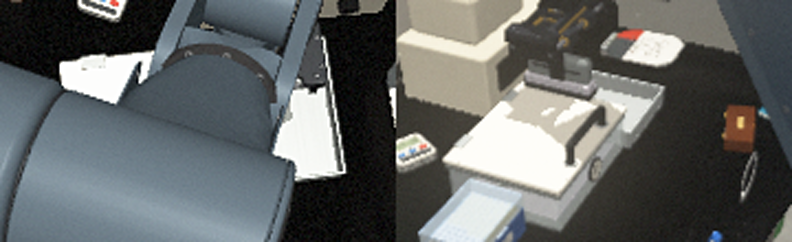

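The lid looks clear. I lift the block and return it to its original spot.

Request:
drive_tool:
  steps:
    - [10, 0, 0, -0.1, 0, 0, 0]
    - [10, 0, 0, -0.25, 0, 0, 0]
    - [10, 0, 0, -0.4, 0, 0, 0]
    - [10, 0, 0, -0.6, 0, 0, 0]
    - [10, 0, 0, -0.75, 0, 0, 0]
    - [10, 0, 0, -0.8, 0, 0, 0]
    - [10, 0, 0, -0.8, 0, 0, 0]

```text
time_s: 12.55
position: [0.6409, -0.0899, 0.2029]
tcp_rot: [[-0.992, -0.13, 0.003], [-0.13, 0.992, -0.001], [-0.003, -0.001, -1.0]]
force: [0.1, -0.4, -1.6]
opening: 0.253
grasp_force: 29.9
```

```bash
python3 -c "
from h import *
c=cap('top');cv2.imwrite('pics/lifted.png',c['color'])
plan((.57,0,.20,180),(.5,.09,.2,170),(.4235,.178,.17,158.2),(.4235,.178,.06,158.2),(.4235,.178,.029,158.2))"
```

```text
{'time_s': 12.6, 'position': [0.64, -0.09, 0.201], 'tcp_rot': [[-0.992, -0.13, 0.0], [-0.13, 0.992, -0.0], [-0.0, -0.0, -1.0]], 'force': [0.09, 0.589, -1.41], 'opening': 0.25, 'grasp_force': 29.903, 'joint_positions': [-17.872, 33.175, 80.064, 0.001, 66.739, -115.322]}
(0.57, 0, 0.2, 180) [0.482, 0.818, 0.012] [-0.0, 0.0, 0.087] rows 3 
(0.5, 0.09, 0.2, 170) [0.584, 0.749, -0.0] [-0.0, 0.0, 0.116] rows 3 
(0.4235, 0.178, 0.17, 158.2) [0.755, 0.612, 0.25] [0.0, 0.0, 0.137] rows 3 
(0.4235, 0.178, 0.06, 158.2) [0.0, -0.0, 0.916] [0.0, 0.0, 0.0] rows 3 
(0.4235, 0.178, 0.029, 158.2) [0.001, -0.0, 0.259] [0.0, 0.0, 0.0] rows 1
```

Request:
drive_tool:
  steps:
    - [10, 0.1, 0.16, 0, 0, 0, 0.02]
    - [10, 0.2, 0.35, 0, 0, 0, 0.04]
    - [10, 0.3, 0.55, 0, 0, 0, 0.06]
    - [10, 0.4, 0.7, 0, 0, 0, 0.075]
    - [10, 0.48, 0.82, 0, 0, 0, 0.087]

```text
time_s: 13.1
position: [0.5682, 0.0015, 0.1997]
tcp_rot: [[-1.0, 0.001, -0.004], [0.001, 1.0, 0.001], [0.004, 0.001, -1.0]]
force: [-0.3, 0.8, -1.0]
opening: 0.252
grasp_force: 29.9
```

Request:
drive_tool:
  steps:
    - [10, 0.15, 0.2, 0, 0, 0, 0.03]
    - [10, 0.3, 0.38, 0, 0, 0, 0.06]
    - [10, 0.44, 0.56, 0, 0, 0, 0.09]
    - [10, 0.58, 0.75, 0, 0, 0, 0.116]

```text
time_s: 13.5
position: [0.4991, 0.0909, 0.2]
tcp_rot: [[-0.984, 0.176, -0.003], [0.176, 0.984, 0.0], [0.003, -0.0, -1.0]]
force: [0.1, 0.3, -1.6]
opening: 0.248
grasp_force: 29.9
```

Request:
drive_tool:
  steps:
    - [10, 0.19, 0.15, 0.06, 0, 0, 0.035]
    - [10, 0.38, 0.3, 0.12, 0, 0, 0.07]
    - [10, 0.57, 0.46, 0.19, 0, 0, 0.1]
    - [10, 0.7, 0.57, 0.23, 0, 0, 0.13]
    - [10, 0.755, 0.61, 0.25, 0, 0, 0.137]
    - [10, 0.755, 0.61, 0.25, 0, 0, 0.137]
    - [10, 0.755, 0.61, 0.25, 0, 0, 0.137]

```text
time_s: 14.2
position: [0.4253, 0.1777, 0.1712]
tcp_rot: [[-0.929, 0.371, 0.001], [0.371, 0.929, -0.0], [-0.001, 0.0, -1.0]]
force: [-0.3, 1.0, -1.6]
opening: 0.248
grasp_force: 29.9
```

Request:
drive_tool:
  steps:
    - [10, 0, 0, 0.2, 0, 0, 0]
    - [10, 0, 0, 0.4, 0, 0, 0]
    - [10, 0, 0, 0.6, 0, 0, 0]
    - [10, 0, 0, 0.8, 0, 0, 0]
    - [10, 0, 0, 0.9, 0, 0, 0]
    - [10, 0, 0, 0.9, 0, 0, 0]
    - [10, 0, 0, 0.9, 0, 0, 0]

```text
time_s: 14.9
position: [0.4256, 0.1775, 0.0633]
tcp_rot: [[-0.928, 0.372, 0.001], [0.372, 0.928, 0.0], [-0.001, 0.0, -1.0]]
force: [0.3, 1.2, -2.7]
opening: 0.253
grasp_force: 29.9
```

```bash
python3 -c "
from h import *
plan((.4235,.178,.0288,158.2))
c=cap('top');a=c['color'][115:225,190:370]
d=cap('side');b=d['color'][150:260,180:360]
cv2.imwrite('pics/tray.png',cv2.resize(np.vstack([a,b]),(720,880)[:2],interpolation=2)[:, :] if 0 else cv2.resize(np.hstack([a,b]),(800,245),interpolation=2))
"
```

```text
{'time_s': 14.9, 'position': [0.426, 0.177, 0.063], 'tcp_rot': [[-0.928, 0.372, 0.001], [0.372, 0.928, 0.0], [-0.001, 0.0, -1.0]], 'force': [0.339, 1.162, -2.702], 'opening': 0.253, 'grasp_force': 29.903, 'joint_positions': [8.708, 34.303, 112.947, -0.008, 32.695, -59.441]}
(0.4235, 0.178, 0.0288, 158.2) [0.018, -0.003, 0.288] [0.0, 0.001, -0.001] rows 1
```

View pics/tray.png

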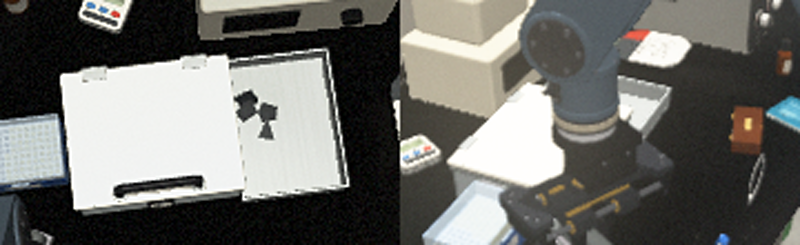

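The tray holds the dark pieces around (247,97)–(267,130), and the lid is empty. I lower the block onto the bench and release it.

Request:
drive_tool:
  steps:
    - [10, 0, 0, 0.1, 0, 0, 0]
    - [10, 0, 0, 0.2, 0, 0, 0]
    - [10, 0, 0, 0.26, 0, 0, 0]
    - [10, 0, 0, 0.285, 0, 0, 0]
    - [10, 0, 0, 0.289, 0, 0, 0]
    - [10, 0, 0, 0.289, 0, 0, 0]

```text
time_s: 15.6
position: [0.4247, 0.1781, 0.0288]
tcp_rot: [[-0.929, 0.371, 0.001], [0.371, 0.929, 0.0], [-0.001, 0.0, -1.0]]
force: [0.4, -0.4, -1.3]
opening: 0.252
grasp_force: 29.9
```

```bash
python3 -c "
from h import *
st()
W=np.array(cloud(cap('top')));C=cap('top')['color']
m=(C.max(-1)<110)&(W[...,2]<.03)&(W[...,2]>.001)
m=m.astype(np.uint8);m[:,:292]=0;m[:,340:]=0;m[:145]=0;m[190:]=0
k,L,S,c=cv2.connectedComponentsWithStats(m)
for j in range(1,k):
  if S[j,4]>8:P=W[L==j];print(S[j],P.mean(0),np.ptp(P,axis=0))
np.save('tray.npy',C)
cv2.imwrite('pics/tr.png',cv2.resize(C[140:210,280:350],None,fx=6,fy=6,interpolation=2))
"
```

```text
{'time_s': 15.6, 'position': [0.425, 0.178, 0.029], 'tcp_rot': [[-0.929, 0.371, 0.001], [0.371, 0.929, 0.0], [-0.001, 0.0, -1.0]], 'force': [0.444, -0.367, -1.27], 'opening': 0.252, 'grasp_force': 29.903, 'joint_positions': [8.8, 38.519, 113.857, 0.0, 27.584, -59.416]}
[335 145   5  26  44] [ 0.67943569 -0.22118922  0.01533676] [0.07974335 0.01018759 0.02467459]
[295 156  20  21 172] [ 0.65177732 -0.1219965   0.01045099] [0.0643034  0.05724323 0.02033852]
```

View pics/tr.png

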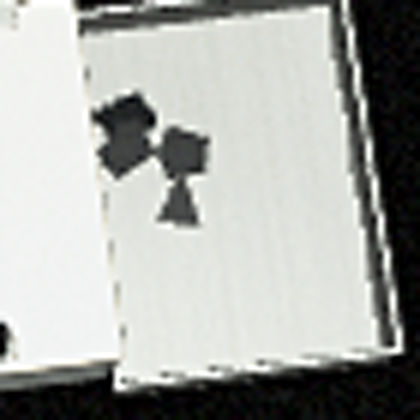

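All four pieces lie in the tray, at crop (130,110), (122,150), (185,150) and (180,200). I release the block and retreat.

Request:
drive_tool:
  steps:
    - [10, 0, 0, 0.004, 0, 0, 0]
    - [45, 0, 0, 0.004, 0, 0, 0]
    - [45, 0, 0, 0.004, 0, 0, 0]
    - [45, 0, 0, 0.004, 0, 0, 0]
    - [45, 0, 0, 0.004, 0, 0, 0]
    - [45, 0, 0, 0.004, 0, 0, 0]

```text
time_s: 16.3
position: [0.4244, 0.178, 0.0281]
tcp_rot: [[-0.929, 0.371, 0.0], [0.371, 0.929, 0.0], [-0.0, 0.0, -1.0]]
force: [-0.8, 0.8, -0.7]
opening: 0.504
grasp_force: 0.0
```

Request:
drive_tool:
  steps:
    - [55, 0, 0, -0.05, 0, 0, 0]
    - [55, 0, 0, -0.2, 0, 0, 0]
    - [55, 0, 0, -0.5, 0, 0, 0]
    - [55, 0, 0, -0.8, 0, 0, 0]
    - [55, 0, 0, -1, 0, 0, 0]
    - [55, 0, 0, -1, 0, 0, 0]

```text
time_s: 16.9
position: [0.4266, 0.1784, 0.1514]
tcp_rot: [[-0.929, 0.371, 0.008], [0.371, 0.929, 0.001], [-0.007, 0.004, -1.0]]
force: [1.4, -0.7, -0.6]
opening: 0.63
grasp_force: 0.0
```

```bash
python3 -c "
from h import *
plan((.48,.09,.19,127),(.5327,.0092,.19,97.5),(.5327,.0092,.12,97.5),(.5327,.0092,.087,97.5))"
```

```text
{'time_s': 16.9, 'position': [0.427, 0.178, 0.151], 'tcp_rot': [[-0.929, 0.371, 0.008], [0.371, 0.929, 0.001], [-0.007, 0.004, -1.0]], 'force': [1.366, -0.662, -0.63], 'opening': 0.63, 'grasp_force': 0.0, 'joint_positions': [8.81, 24.328, 109.39, 0.0, 45.829, -59.417]}
(0.48, 0.09, 0.19, 127) [-0.689, -0.518, -0.319] [0.004, 0.004, 0.363] rows 4 
(0.5327, 0.0092, 0.19, 97.5) [-0.802, -0.055, -0.001] [-0.0, -0.0, 0.344] rows 4 
(0.5327, 0.0092, 0.12, 97.5) [-0.0, 0.0, 0.584] [-0.0, -0.0, -0.0] rows 2 
(0.5327, 0.0092, 0.087, 97.5) [-0.0, 0.0, 0.275] [-0.0, -0.0, -0.0] rows 1
```

Request:
drive_tool:
  steps:
    - [55, -0.69, -0.52, -0.32, 0, 0, 0.36]
    - [55, -0.69, -0.52, -0.32, 0, 0, 0.36]
    - [55, -0.69, -0.52, -0.32, 0, 0, 0.36]
    - [55, -0.69, -0.52, -0.32, 0, 0, 0.36]
    - [55, -0.69, -0.52, -0.32, 0, 0, 0.36]

```text
time_s: 17.4
position: [0.4777, 0.0887, 0.1857]
tcp_rot: [[-0.605, 0.797, -0.002], [0.797, 0.605, 0.0], [0.001, -0.001, -1.0]]
force: [0.1, -0.1, 0.8]
opening: 0.628
grasp_force: 0.0
```

Request:
drive_tool:
  steps:
    - [55, -0.8, -0.06, 0, 0, 0, 0.34]
    - [55, -0.8, -0.06, 0, 0, 0, 0.34]
    - [55, -0.8, -0.06, 0, 0, 0, 0.34]
    - [55, -0.8, -0.06, 0, 0, 0, 0.34]
    - [55, -0.8, -0.06, 0, 0, 0, 0.34]
    - [55, -0.8, -0.06, 0, 0, 0, 0.34]

```text
time_s: 18.0
position: [0.5297, 0.0091, 0.1857]
tcp_rot: [[-0.143, 0.99, -0.002], [0.99, 0.143, 0.0], [0.001, -0.002, -1.0]]
force: [-0.2, -0.5, -1.0]
opening: 0.632
grasp_force: 0.0
```

```bash
python3 -c "
from h import *
plan((.5327,.0092,.13,97.5),(.5327,.0092,.087,97.5))
D={n:cloud(cap(n)) for n in('side',)}
W=D['side'];z=W[...,2]
m=((z>.03)&(z<.075)&(abs(W[...,0]-.425)<.08)&(abs(W[...,1]-.178)<.08));P=W[m];print(m.sum(),cv2.minAreaRect((P[:,:2]*1000).astype(np.float32)),np.max(P[:,2]))"
```

```text
{'time_s': 18.0, 'position': [0.53, 0.009, 0.186], 'tcp_rot': [[-0.143, 0.99, -0.002], [0.99, 0.143, 0.0], [0.001, -0.002, -1.0]], 'force': [-0.237, -0.451, -0.998], 'opening': 0.632, 'grasp_force': 0.0, 'joint_positions': [-11.111, 25.821, 97.894, 0.0, 56.39, -19.346]}
(0.5327, 0.0092, 0.13, 97.5) [-0.003, 0.026, 0.464] [-0.001, -0.0, 0.009] rows 2 
(0.5327, 0.0092, 0.087, 97.5) [-0.0, -0.0, 0.358] [-0.0, -0.0, -0.0] rows 1 
401 ((427.6274719238281, 179.8128204345703), (22.06623077392578, 104.52527618408203), 68.24567413330078) 0.06399708007402419
```

The block stands upright where it was. I descend on the bar.

Request:
drive_tool:
  steps:
    - [55, 0, 0.025, 0.2, 0, 0, 0.009]
    - [55, 0, 0.025, 0.35, 0, 0, 0.009]
    - [55, 0, 0.025, 0.464, 0, 0, 0.009]
    - [55, 0, 0.025, 0.464, 0, 0, 0.009]
    - [55, 0, 0.025, 0.464, 0, 0, 0.009]

```text
time_s: 18.55
position: [0.5334, 0.0094, 0.1308]
tcp_rot: [[-0.128, 0.992, -0.0], [0.992, 0.128, 0.0], [0.0, -0.0, -1.0]]
force: [-0.5, -0.2, -0.7]
opening: 0.632
grasp_force: 0.0
```

```bash
python3 -c "
from h import *
plan((.5327,.0092,.087,97.5))
c=cap('side');cv2.imwrite('pics/bar.png',cv2.resize(c['color'][160:270,200:340],None,fx=5,fy=5,interpolation=2))"
```

```text
{'time_s': 18.55, 'position': [0.533, 0.009, 0.131], 'tcp_rot': [[-0.128, 0.992, -0.0], [0.992, 0.128, 0.0], [0.0, -0.0, -1.0]], 'force': [-0.524, -0.152, -0.67], 'opening': 0.632, 'grasp_force': 0.0, 'joint_positions': [-11.003, 30.797, 100.189, -0.0, 49.039, -18.365]}
(0.5327, 0.0092, 0.087, 97.5) [-0.001, -0.005, 0.365] [-0.0, -0.0, -0.002] rows 1
```

View pics/bar.png

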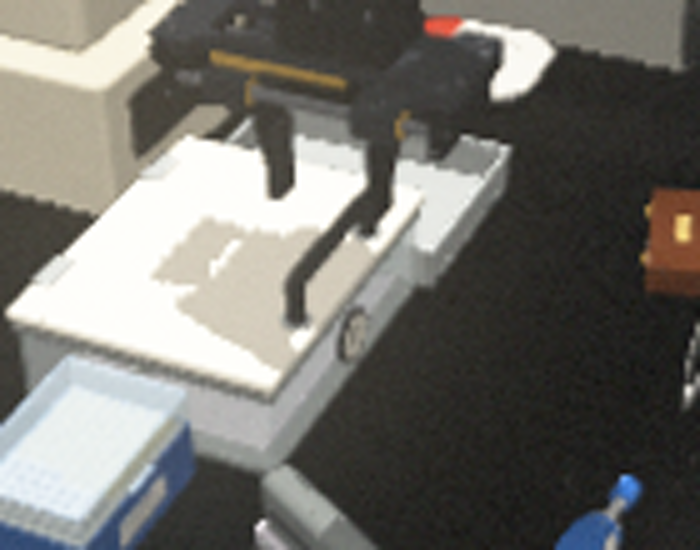

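The fingers straddle the bar, with tips at (278,190) behind it and (378,180) in front. I go down and close.

Request:
drive_tool:
  steps:
    - [55, 0, 0, 0.1, 0, 0, 0]
    - [55, 0, 0, 0.2, 0, 0, 0]
    - [55, 0, 0, 0.3, 0, 0, 0]
    - [55, 0, 0, 0.365, 0, 0, 0]
    - [55, 0, 0, 0.365, 0, 0, 0]

```text
time_s: 19.1
position: [0.5323, 0.0092, 0.0853]
tcp_rot: [[-0.127, 0.992, -0.003], [0.992, 0.127, 0.001], [0.001, -0.003, -1.0]]
force: [-0.7, 0.5, -0.7]
opening: 0.631
grasp_force: 0.0
```

Request:
drive_tool:
  steps:
    - [3, 0, 0, 0, 0, 0, 0]
    - [3, 0, 0, 0, 0, 0, 0]
    - [3, 0, 0, 0, 0, 0, 0]
    - [3, 0, 0, 0, 0, 0, 0]
    - [3, 0, 0, 0, 0, 0, 0]
    - [3, 0, 0, 0, 0, 0, 0]
    - [3, 0, 0, 0, 0, 0, 0]
    - [3, 0, 0, 0, 0, 0, 0]

```text
time_s: 19.9
position: [0.5341, 0.009, 0.0871]
tcp_rot: [[-0.127, 0.992, 0.001], [0.992, 0.127, 0.0], [-0.0, 0.001, -1.0]]
force: [1.7, 0.2, 0.2]
opening: 0.13
grasp_force: 30.0
```

Request:
drive_tool:
  steps:
    - [3, 0, 0, 0, 0, 0, 0]
    - [3, 0, 0, 0, 0, 0, 0]
    - [3, 0, 0, 0, 0, 0, 0]

```text
time_s: 20.2
position: [0.5341, 0.009, 0.0871]
tcp_rot: [[-0.127, 0.992, 0.001], [0.992, 0.127, -0.0], [-0.0, 0.001, -1.0]]
force: [2.9, 1.5, 1.1]
opening: 0.121
grasp_force: 30.0
```

```bash
python3 -c "
from h import *
s=st()
z=s['position'][2]
for a in np.arange(.01,.19,.01):
  h=z-.066;dx=-.168*(np.cos(a)-1)+h*np.sin(a);dz=.168*np.sin(a)+h*(np.cos(a)-1)
  print(round(a,3),np.round([dx/.12,-dz/.12,a/1.5],4))"
```

```text
{'time_s': 20.2, 'position': [0.534, 0.009, 0.087], 'tcp_rot': [[-0.127, 0.992, 0.001], [0.992, 0.127, -0.0], [-0.0, 0.001, -1.0]], 'force': [2.905, 1.526, 1.143], 'opening': 0.121, 'grasp_force': 30.001, 'joint_positions': [-11.035, 34.956, 101.805, 0.018, 43.164, -18.32]}
0.01 [ 0.0018 -0.014   0.0067]
0.02 [ 0.0038 -0.028   0.0133]
0.03 [ 0.0059 -0.0419  0.02  ]
0.04 [ 0.0082 -0.0558  0.0267]
0.05 [ 0.0106 -0.0698  0.0333]
0.06 [ 0.0131 -0.0836  0.04  ]
0.07 [ 0.0157 -0.0975  0.0467]
0.08 [ 0.0186 -0.1113  0.0533]
0.09 [ 0.0215 -0.1251  0.06  ]
0.1 [ 0.0246 -0.1389  0.0667]
0.11 [ 0.0278 -0.1526  0.0733]
0.12 [ 0.0312 -0.1663  0.08  ]
0.13 [ 0.0346 -0.18    0.0867]
0.14 [ 0.0383 -0.1936  0.0933]
0.15 [ 0.042  -0.2072  0.1   ]
0.16 [ 0.0459 -0.2208  0.1067]
0.17 [ 0.05   -0.2343  0.1133]
0.18 [ 0.0542 -0.2478  0.12  ]
```

Request:
drive_tool:
  steps:
    - [3, 0.001, -0.007, 0.003, 0, 0, 0]
    - [3, 0.002, -0.014, 0.007, 0, 0, 0]
    - [3, 0.003, -0.021, 0.01, 0, 0, 0]
    - [3, 0.004, -0.028, 0.013, 0, 0, 0]
    - [3, 0.005, -0.035, 0.017, 0, 0, 0]
    - [3, 0.006, -0.042, 0.02, 0, 0, 0]
    - [3, 0.007, -0.049, 0.023, 0, 0, 0]
    - [3, 0.008, -0.056, 0.027, 0, 0, 0]

```text
time_s: 21.0
position: [0.5343, 0.0089, 0.0869]
tcp_rot: [[-0.125, 0.992, 0.017], [0.992, 0.125, -0.001], [-0.003, 0.017, -1.0]]
force: [9.4, 6.6, 13.8]
opening: 0.124
grasp_force: 30.0
```

My column order was wrong: shifts ended up pulling forward and down, with harmless forces and nothing moved. I undo it gradually.

Request:
drive_tool:
  steps:
    - [3, -0.003, 0.018, -0.009, 0, 0, 0]
    - [3, -0.006, 0.036, -0.018, 0, 0, 0]
    - [3, -0.008, 0.056, -0.027, 0, 0, 0]
    - [3, -0.008, 0.056, -0.027, 0, 0, 0]
    - [3, -0.008, 0.056, -0.027, 0, 0, 0]

```text
time_s: 21.5
position: [0.5341, 0.009, 0.0871]
tcp_rot: [[-0.126, 0.992, 0.001], [0.992, 0.126, -0.0], [-0.0, 0.001, -1.0]]
force: [4.5, 2.3, 1.1]
opening: 0.125
grasp_force: 30.0
```

```bash
python3 -c "
from h import *
st()"
```

```text
{'time_s': 21.5, 'position': [0.534, 0.009, 0.087], 'tcp_rot': [[-0.126, 0.992, 0.001], [0.992, 0.126, -0.0], [-0.0, 0.001, -1.0]], 'force': [4.498, 2.296, 1.088], 'opening': 0.125, 'grasp_force': 30.001, 'joint_positions': [-11.041, 34.959, 101.815, 0.021, 43.15, -18.322]}
```

Request:
drive_tool:
  steps:
    - [3, 0, 0.001, -0.007, 0.003, 0, 0]
    - [3, 0, 0.002, -0.014, 0.007, 0, 0]
    - [3, 0, 0.003, -0.021, 0.01, 0, 0]
    - [3, 0, 0.004, -0.028, 0.013, 0, 0]
    - [3, 0, 0.005, -0.035, 0.017, 0, 0]
    - [3, 0, 0.006, -0.042, 0.02, 0, 0]
    - [3, 0, 0.007, -0.049, 0.023, 0, 0]
    - [3, 0, 0.008, -0.056, 0.027, 0, 0]

```text
time_s: 22.3
position: [0.5346, 0.0091, 0.0923]
tcp_rot: [[-0.126, 0.991, -0.041], [0.992, 0.126, -0.005], [0.0, -0.041, -0.999]]
force: [5.5, 1.0, -4.7]
opening: 0.126
grasp_force: 30.0
```

Request:
drive_tool:
  steps:
    - [3, 0, 0.001, -0.01, 0.005, 0, 0]
    - [3, 0, 0.003, -0.021, 0.01, 0, 0]
    - [3, 0, 0.004, -0.031, 0.015, 0, 0]
    - [3, 0, 0.006, -0.042, 0.02, 0, 0]
    - [3, 0, 0.008, -0.052, 0.025, 0, 0]
    - [3, 0, 0.009, -0.063, 0.03, 0, 0]
    - [3, 0, 0.011, -0.073, 0.035, 0, 0]
    - [3, 0, 0.013, -0.084, 0.04, 0, 0]

```text
time_s: 23.1
position: [0.5367, 0.0093, 0.103]
tcp_rot: [[-0.126, 0.987, -0.099], [0.992, 0.126, -0.013], [0.0, -0.1, -0.995]]
force: [5.9, 1.7, -4.0]
opening: 0.125
grasp_force: 30.0
```

Request:
drive_tool:
  steps:
    - [3, 0, 0.001, -0.01, 0.005, 0, 0]
    - [3, 0, 0.003, -0.021, 0.01, 0, 0]
    - [3, 0, 0.004, -0.031, 0.015, 0, 0]
    - [3, 0, 0.006, -0.042, 0.02, 0, 0]
    - [3, 0, 0.008, -0.056, 0.027, 0, 0]
    - [3, 0, 0.01, -0.07, 0.033, 0, 0]
    - [3, 0, 0.013, -0.084, 0.04, 0, 0]
    - [3, 0, 0.013, -0.084, 0.04, 0, 0]

```text
time_s: 23.9
position: [0.5391, 0.0097, 0.1129]
tcp_rot: [[-0.127, 0.979, -0.159], [0.992, 0.125, -0.02], [0.0, -0.16, -0.987]]
force: [5.2, 1.4, -3.6]
opening: 0.124
grasp_force: 30.0
```

```bash
python3 -c "
from h import *
st()
z0=.0871
W=cloud(cap('side'));z=W[...,2]
d=W[...,:2]-BC;bx=d@BX;by=d@BY
m=(abs(bx)<.085)&(abs(by)<.107)&(z>.06)&(z<.125)
m&=(bx>-.06)
A=np.c_[bx[m],by[m],np.ones(m.sum())];zz=z[m]
for _ in range(6):
  c=np.linalg.lstsq(A,zz,rcond=None)[0];r=abs(A@c-zz);k=r<.004;A,zz=A[k],zz[k]
print('lid slope',-np.arctan(c[0]),c,len(zz))"
```

```text
{'time_s': 23.9, 'position': [0.539, 0.01, 0.113], 'tcp_rot': [[-0.127, 0.979, -0.159], [0.992, 0.125, -0.02], [0.0, -0.16, -0.987]], 'force': [5.228, 1.366, -3.585], 'opening': 0.124, 'grasp_force': 30.001, 'joint_positions': [-9.342, 35.967, 93.163, -3.027, 59.724, -14.883]}
lid slope 0.15353145519236458 [-0.15474928 -0.00377686  0.08927953] 1160
```

Request:
drive_tool:
  steps:
    - [3, 0, 0.001, -0.01, 0.005, 0, 0]
    - [3, 0, 0.003, -0.02, 0.01, 0, 0]
    - [3, 0, 0.004, -0.03, 0.014, 0, 0]
    - [3, 0, 0.004, -0.033, 0.016, 0, 0]
    - [3, 0, 0.004, -0.033, 0.016, 0, 0]
    - [3, 0, 0.004, -0.033, 0.016, 0, 0]
    - [3, 0, 0.004, -0.033, 0.016, 0, 0]

```text
time_s: 24.65
position: [0.5403, 0.0098, 0.1167]
tcp_rot: [[-0.126, 0.975, -0.181], [0.992, 0.124, -0.023], [0.0, -0.182, -0.983]]
force: [5.8, 1.5, -4.7]
opening: 0.127
grasp_force: 30.0
```

```bash
python3 -c "
from h import *
s=st();print(s['qvel'])
c=cap('side');W=cloud(c);z=W[...,2]
d=W[...,:2]-BC;bx=d@BX;by=d@BY
m=(bx>-.06)&(bx<.085)&(abs(by)<.107)&(z>.06)&(z<.125)
A=np.c_[bx[m],by[m],np.ones(m.sum())];zz=z[m]
for _ in range(6):
  k=np.linalg.lstsq(A,zz,rcond=None)[0];r=abs(A@k-zz)<.004;A,zz=A[r],zz[r]
print('lid slope',-np.arctan(k[0]))
t=cap('top')['color'][120:260,130:350]
cv2.imwrite('pics/end.png',np.hstack([cv2.resize(t,(400,255)),cv2.resize(c['color'],(400,300))[:255]]))"
```

```text
{'time_s': 24.65, 'position': [0.54, 0.01, 0.117], 'tcp_rot': [[-0.126, 0.975, -0.181], [0.992, 0.124, -0.023], [0.0, -0.182, -0.983]], 'force': [5.773, 1.517, -4.707], 'opening': 0.127, 'grasp_force': 30.001, 'joint_positions': [-9.116, 36.228, 91.865, -3.337, 62.04, -14.557]}
[ 0.02387939 -0.06215661  0.02454098  0.10495755 -0.05504233 -0.08720017]
lid slope 0.1750990960093933
```

View pics/end.png

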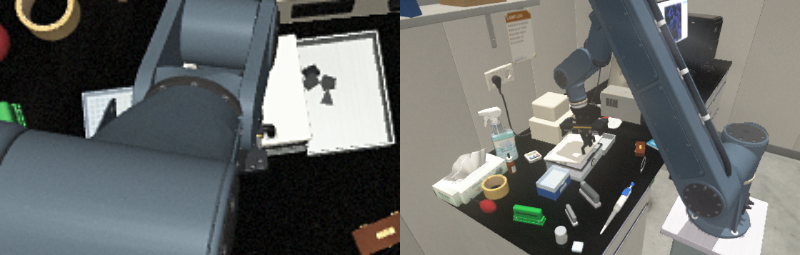

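The lid is held at about 0.18 rad, the four chips are in the tray at (312,75)–(328,97), and the scraper stands upright at (590,192). I hand in.

```bash
python3 -c "
from h import *
print(order.hand_in())"
```

```text
the job is handed in; nothing more can be done
None
```

The job is handed in at 24.7 s: all four glass pieces are in the tray, the scraper block stands upright at its original spot on the bench, and the gripper holds the lid ajar at about 0.18 rad (front up about 3 cm); one mistyped move before the lift briefly pulled the shut lid forward and down with under 20 N, and I undid it without anything shifting.

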